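Take the rock out of an instrument plate

ROBOT

A 6-joint arm with a two-finger parallel gripper is mounted at the origin on a cart in front of the work surface, level with it; the furniture and walls round the work are solid. World frame = base frame: x ahead of the robot, y to its left, z up, the work surface at z = 0. Lengths are in mm, angles in degrees, forces in N, time in s.
With the tool pointing down it reaches from about 300 to 850 mm from the base axis. Payload 4.2 kg.
Tool frame: the origin (TCP) lies on the centre line of the jaws, within the pads' length; the fingertips stand 11 mm ahead of it and the grasp point (between the pads) lies 8 mm behind it; z points along the fingers, y is the line along which they close (so a half turn about z gives the same grasp; the last joint's range is limited). The gripper opens to 91 mm and grips with 3 to 60 N. Pads are 32 mm wide; open, the fingers measure 118 mm over their backs; the gripper's body (76 mm by 178 mm) begins 60 mm behind the grasp point.
Start: joints at [74.37, 18.312, 89.639, -0, 72.044, -1.146], TCP at [143.818, 556.739, 224.976] pointing down, gripper open.
Joint ranges: [-177.97, 177.97], [-48.28, 115.42], [12.27, 149.76], [-77.06, 257.06], [2.81, 150.46], [-146.56, 146.56]. Speed limits (degrees/s): [147.25, 147.25, 180, 180, 180, 180].

INTERFACE

Orientations are given as [roll, pitch, yaw] about the fixed x, y, z axes, in that order (R = Rz(yaw) Ry(pitch) Rx(roll)).
In Python, from workcell import env, grab_frame, camera_model, models gives the robot as it stands.
- The arm moves only by the shell command python3 -m crank 'ROWS' [FORCE]. ROWS is text: rows parted by semicolons, each of 7 numbers parted by spaces: the closure, from -1 (fully open) to 1 (shut), so that 0 is half open, then the shift along the tool's x, y, z in mm, then the turn, a rotation vector about the tool's x, y, z in degrees. A call has 1 to 10 rows; each row shifts and turns the commanded pose from where the row before left it, along the tool's axes as they then stand; what a row does not reach is not made up. A row lasts 1/8 s, in which the tool goes at most 62.5 mm and 10.7 degrees, less where a joint would pass 70% of its speed; a pose out of reach is approached as far as the arm can. A call is refused whole if a number of a shift passes 62.5 or a number of a turn 10.7, either way. A call with a gripper value outside its range is refused whole. The fingers move at their own pace and stop on an object; FORCE is the grip in N (left out, the last holds). Time passes only in rows, so rows that do not move let the fingers close. It gives the time, the measured TCP pose, the force, the opening and the grip force at its end, in the units of the state.
- env.state(): the state, without advancing time (a new reading comes with each control period).
- grab_frame(name): name is "scene" or "side" or "wrist"; returns the picture (480x640x3 uint8, blue, green, red); there is no depth.
- camera_model(name): a dict with "K" (3x3 intrinsics, pixels), "R" (3x3) and "t" (3): a world point X has camera coordinates R X + t; the wrist camera has in their place "mount" (4x4, takes a point from camera to tool coordinates, whose origin is the TCP and whose axes are the flange's). Camera axes: x right, y down, z forward; pixel columns grow to the right and rows downward; lengths in mm; the calibration is good to about 2 mm. A picture is of the moment at which its call begins: read the wrist's pose just before it. camera_model takes no time and is no camera call.
- env.job_done(): hands the job in; it is judged then, once.
Trained networks look in the newest picture that a camera, given by its name, has taken for a name from the list of things; names that differ only in an ending like _2 or _b are one class to them, and where a whole thing is asked for, a point or a joint stands for the part that bears it (a point fixed in the world has none). Each returns a list of dicts, best first, with "p" (0 to 1); they miss things now and then, are a little off and sometimes report something else, mostly with a low value. They report only what shows in the picture. A call takes as long as a camera call.
- models.search_frame(name, camera): "point" ([x, y, z] in mm, in world coordinates, good to about 4 mm: the middle of the surface that is visible of it).
The state is a dict: "time_s": time; "qpos": joint angles; "qvel": joint speeds; "effort": joint torques, N m; "ee_pos": TCP position; "ee_rot": TCP orientation; "force": force on the tool from outside, world axes, zero at the start; "torque": the same for the moment, N m; "gripper_width": finger opening in mm; "gripper_force": force on a finger pad.
Only numpy, scipy, OpenCV 4.12 (cv2) and the standard library are available. Lean on these libraries where they do the work, as an engineer would, in place of code of your own. Each camera call takes 0.05 s, during which the arm holds its last target. There are 200 camera calls.

TASK

The steel plate on its levelling base rocks, because the rest under one corner is worn low. With the fingertips press down on its corners one at a time until you find the one that dips, press that corner's shim tab down flat, then press that corner of the plate again to check that it now stands firm. Only press: leave the other three shim tabs standing up, and do not lift or shift the plate or disturb the things beside it.

Things in the scene. Friction and masses are not known exactly. Their poses are not given: they have to be found in the camera images.
- plate: Square steel plate, 160 x 160 x 12 mm, 1.7 kg, loose on the base, centred by a spigot. Origin: centre of its underside, 40 mm above the bench (top 52 mm); x, y along its edges. Three corners stand hard on rests and do not give; under one (any of the four, not visible) the rest is 4 mm short: pushed with some 3 N or more that corner dips 3 to 5 mm; let go, it springs back.
- base: Grey levelling base under the plate, fixed to the bench, a hinged shim at each corner. Origin on the bench under its middle; x, y along the plate's edges. A shim pressed flat raises the rest of its corner by 4 mm: the short rest then carries the plate level, but a good rest jacks the plate askew. Flat, a tab's upper face is level, 11 mm above the bench, on a shelf of the base.
- corner_1 (a point): The place to press the plate's -x, +y corner (plate axes): on the top face, 20 mm in from both edges.
- corner_2 (a point): The place to press the plate's +x, +y corner (plate axes): on the top face, 20 mm in from both edges.
- corner_3 (a point): The place to press the plate's +x, -y corner (plate axes): on the top face, 20 mm in from both edges.
- corner_4 (a point): The place to press the plate's -x, -y corner (plate axes): on the top face, 20 mm in from both edges.
- tab_1 (a point): Middle of the upper face of corner 1's shim tab (serrated steel, 26 mm wide, 22 long, 4.5 thick), 49 mm out from its hinge; the tab's end is 60 mm out. Hinge line: along base x, 14 mm above the bench, at base (-60, 69) mm, 11 mm inside the plate's edge. The tab points to base +y; standing up it slopes 33 to 37 degrees, its end about 45 mm above the bench.
- tab_2 (a point): Middle of the upper face of corner 2's shim tab (serrated steel, 26 mm wide, 22 long, 4.5 thick), 49 mm out from its hinge; the tab's end is 60 mm out. Hinge line: along base x, 14 mm above the bench, at base (60, 69) mm, 11 mm inside the plate's edge. The tab points to base +y; standing up it slopes 33 to 37 degrees, its end about 45 mm above the bench.
- tab_3 (a point): Middle of the upper face of corner 3's shim tab (serrated steel, 26 mm wide, 22 long, 4.5 thick), 49 mm out from its hinge; the tab's end is 60 mm out. Hinge line: along base x, 14 mm above the bench, at base (60, -69) mm, 11 mm inside the plate's edge. The tab points to base -y; standing up it slopes 33 to 37 degrees, its end about 45 mm above the bench.
- tab_4 (a point): Middle of the upper face of corner 4's shim tab (serrated steel, 26 mm wide, 22 long, 4.5 thick), 49 mm out from its hinge; the tab's end is 60 mm out. Hinge line: along base x, 14 mm above the bench, at base (-60, -69) mm, 11 mm inside the plate's edge. The tab points to base -y; standing up it slopes 33 to 37 degrees, its end about 45 mm above the bench.
- shim_1 (a joint): Angle of the shim at corner 1 (rad): 0 to 0.08 standing up, 0.65 pressed flat (its stop). Stiff hinge, stays where it is left; 3 to 8 N straight down on the tab presses it flat.
- shim_2 (a joint): Angle of the shim at corner 2 (rad): 0 to 0.08 standing up, 0.65 pressed flat (its stop). Stiff hinge, stays where it is left; 3 to 8 N straight down on the tab presses it flat.
- shim_3 (a joint): Angle of the shim at corner 3 (rad): 0 to 0.08 standing up, 0.65 pressed flat (its stop). Stiff hinge, stays where it is left; 3 to 8 N straight down on the tab presses it flat.
- shim_4 (a joint): Angle of the shim at corner 4 (rad): 0 to 0.08 standing up, 0.65 pressed flat (its stop). Stiff hinge, stays where it is left; 3 to 8 N straight down on the tab presses it flat.
- tape_roll: Bystander: roll of tape lying flat, 54 mm across, 19 mm high, beyond the base. Origin at the centre of its underside.
- vial: Bystander: small capped vial, 23 mm across, 59 mm high, on the robot's side of the base. Origin at the centre of its underside.
- eraser: Bystander: eraser 22 x 42 x 13 mm, on the robot's side of the base. Origin at the centre of its underside.

How it is judged (in metres and radians):
On the way, in this order (a step that is already met when the one before it is completed fails the run):
1. The low corner is found: pressed by the fingers, the plate dips there, all four shims still up (((contact force between the fingers and plate above 1 N and horizontal distance between the grasp point and corner_1 below 0.035 m and z of corner_1 in the frame of base below 0.0502 m) or (contact force between the fingers and plate above 1 N and horizontal distance between the grasp point and corner_2 below 0.035 m and z of corner_2 in the frame of base below 0.0502 m) or (contact force between the fingers and plate above 1 N and horizontal distance between the grasp point and corner_3 below 0.035 m and z of corner_3 in the frame of base below 0.0502 m) or (contact force between the fingers and plate above 1 N and horizontal distance between the grasp point and corner_4 below 0.035 m and z of corner_4 in the frame of base below 0.0502 m)) and angle between plate's own z axis and vertical above 0.025 rad and value of joint each of shim_1, shim_2, shim_3, shim_4 below 0.25 rad), for 0.1 s.
2. One shim is pressed flat and the plate stands level on it (((value of joint shim_1 above 0.57 rad and value of joint each of shim_2, shim_3, shim_4 below 0.25 rad) or (value of joint shim_2 above 0.57 rad and value of joint each of shim_1, shim_3, shim_4 below 0.25 rad) or (value of joint shim_3 above 0.57 rad and value of joint each of shim_1, shim_2, shim_4 below 0.25 rad) or (value of joint shim_4 above 0.57 rad and value of joint each of shim_1, shim_2, shim_3 below 0.25 rad)) and angle between plate's own z axis and vertical below 0.012 rad), for 0.2 s.
3. That corner is pressed again (over 2 N) and stays level (((contact force between the fingers and plate above 2 N and horizontal distance between the grasp point and corner_1 below 0.035 m and value of joint shim_1 above 0.57 rad) or (contact force between the fingers and plate above 2 N and horizontal distance between the grasp point and corner_2 below 0.035 m and value of joint shim_2 above 0.57 rad) or (contact force between the fingers and plate above 2 N and horizontal distance between the grasp point and corner_3 below 0.035 m and value of joint shim_3 above 0.57 rad) or (contact force between the fingers and plate above 2 N and horizontal distance between the grasp point and corner_4 below 0.035 m and value of joint shim_4 above 0.57 rad)) and angle between plate's own z axis and vertical below 0.012 rad), for 0.1 s.
At the end, for the whole second after the job is handed in: The shim of the low corner lies flat (within 0.08 rad), the other three still stand up (turned less than 0.25 rad), the plate lies at rest, level within 0.012 rad, at its height and within 6 mm of the middle of its base, and the bystanders are within 20 mm of where they stood (all of step 2 and linear speed of plate below 0.01 m/s and z of plate in the frame of base between 0.039 and 0.0425 m and horizontal distance between plate and base below 0.006 m and distance of each of tape_roll, vial, eraser from where it was at the start of the episode below 0.02 m); the robot touches nothing.
It fails at once if a shim is pressed down under a corner that was not low, jacking the plate askew (value of joint any of shim_1, shim_2, shim_3, shim_4 above 0.57 rad and angle between plate's own z axis and vertical above 0.015 rad).
It fails at once if two shims are pressed down (value of joint each of shim_1, shim_2 above 0.35 rad or value of joint each of shim_1, shim_3 above 0.35 rad or value of joint each of shim_1, shim_4 above 0.35 rad or value of joint each of shim_2, shim_3 above 0.35 rad or value of joint each of shim_2, shim_4 above 0.35 rad or value of joint each of shim_3, shim_4 above 0.35 rad).
It fails at once if the plate is lifted or shoved off its base (z of plate in the frame of base above 0.047 m or horizontal distance between plate and base above 0.01 m).
It fails at once if a bystander is moved or lifted (distance of any of tape_roll, vial, eraser from where it was at the start of the episode above 0.03 m).
It also fails if it takes over 58 s, if anything falls off the work surface, if the arm or the gripper's body presses on something with over 40 N, if the wrist force passes 120 N, or if a joint passes its speed limit or range.

## Working session

There is one attempt and no reset: what is moved stays moved. The work goes in short steps, Python scripts to look and compute and a shell command to move; the robot and the scene stay as the last step left them, time stands still between calls to the robot, and variables do not carry over. Pictures are saved under pics/ and viewed, at most 10 in all, crops included, and the job is handed in when it is done.

```bash
mkdir -p pics; ls
python3 - <<'E'
from workcell import env, grab_frame, camera_model, models
import cv2,numpy as np
s=env.state();print(s['time_s'],s['ee_pos'],s['ee_rot'],s['force'],s['gripper_width'])
for c in ['scene','side']:
    f=grab_frame(c);cv2.imwrite(f'pics/{c}0.png',f)
    for n in ['plate','base','tab_1','tape_roll','vial','eraser','corner_1']:
        try:print(c,n,[(np.round(d['point']).tolist(),round(d['p'],2)) for d in models.search_frame(n,c)][:6])
        except Exception as e:print(n,e)
E
```

```text
pics
0.0 [143.69197863 556.24150793 224.11899481] [-1.79896454e+02  2.03403300e-04  1.65516753e+02] [-0.17830316  0.52791281  0.12334916] 91.35914384251848
scene plate [([554.0, -113.0, 54.0], 0.97), ([480.0, 6.0, 42.0], 0.45)]
scene base [([520.0, -178.0, 9.0], 0.91)]
scene tab_1 [([511.0, -217.0, 41.0], 0.72), ([480.0, 8.0, 36.0], 0.71), ([630.0, -200.0, 44.0], 0.52)]
scene tape_roll [([698.0, -49.0, 20.0], 0.81)]
scene vial [([414.0, -75.0, 38.0], 0.73), ([549.0, -115.0, 52.0], 0.48)]
scene eraser [([440.0, -179.0, 9.0], 0.96), ([625.0, -197.0, 41.0], 0.32)]
scene corner_1 [([555.0, -111.0, 51.0], 0.56), ([522.0, -178.0, 7.0], 0.54)]
side plate []
side base [([534.0, -170.0, 6.0], 0.6)]
side tab_1 [([488.0, 8.0, 42.0], 0.48), ([514.0, -226.0, 40.0], 0.46), ([436.0, -183.0, 12.0], 0.25)]
side tape_roll [([695.0, -51.0, 20.0], 0.91)]
side vial [([414.0, -79.0, 33.0], 0.65)]
side eraser [([603.0, 22.0, 42.0], 0.75), ([437.0, -183.0, 13.0], 0.56)]
side corner_1 [([551.0, -119.0, 50.0], 0.78), ([438.0, -182.0, 10.0], 0.3)]
```

View pics/scene0.png

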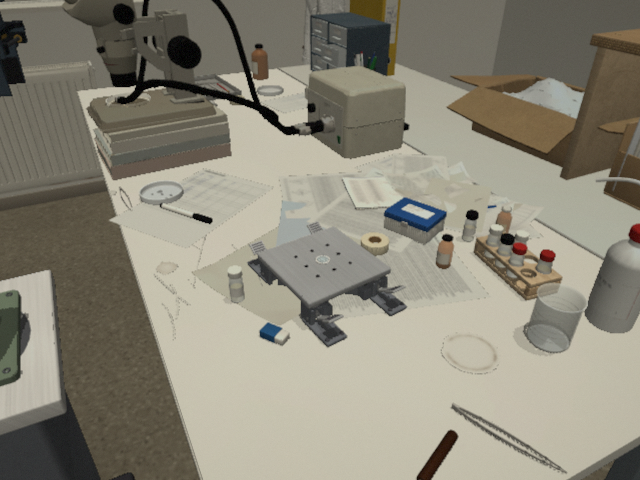

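View pics/side0.png

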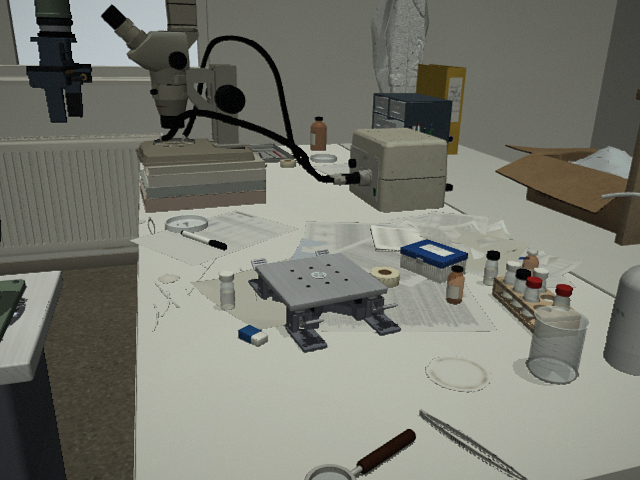

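The plate spans about (257,254)–(332,231)–(389,267)–(310,300) in the scene view. It is yawed about 8°, and the tabs at (511,-217), (630,-200), (480,8) and (603,22) agree with that. I'll move above the plate with the fingers shut.

```bash
python3 -m crank '1 -40 -38 0 0 0 0;1 -40 -38 0 0 0 0;1 -40 -38 0 0 0 0;1 -40 -38 0 0 0 0;1 -40 -38 0 0 0 0;1 -40 -38 0 0 0 0;1 -40 -38 0 0 0 0;1 -40 -38 0 0 0 0;1 -40 -38 0 0 0 0;1 -40 -38 0 0 0 0' 30
python3 -m crank '1 -40 -38 0 0 0 0;1 -40 -38 0 0 0 0;1 -40 -38 0 0 0 0;1 -40 -38 0 0 0 0;1 0 0 0 0 0 10.5;1 0 0 0 0 0 10.5;1 0 0 0 0 0 10.5;1 0 0 0 0 0 10.5;1 0 0 0 0 0 10.5;1 0 0 0 0 0 10.5'
cat > h.py <<'E'
from workcell import env, grab_frame, camera_model, models
import numpy as np, cv2
from scipy.spatial.transform import Rotation as Ro
def pose():
    s=env.state(); return np.array(s['ee_pos']),Ro.from_euler('xyz',s['ee_rot'],degrees=True).as_matrix()
def cam(c,P=None):
    m=camera_model(c); K=np.array(m['K'])
    if 'R' in m: return K,np.array(m['R']),np.array(m['t'])
    p,R=P; M=np.array(m['mount']); Rc=R@M[:3,:3]; tc=R@M[:3,3]+p
    return K,Rc.T,-Rc.T@tc
def ray(C,uv,z):
    K,R,t=C; o=-R.T@t; d=R.T@np.linalg.solve(K,[uv[0],uv[1],1]); return o+d*(z-o[2])/d[2]
def proj(C,X):
    K,R,t=C; q=K@(R@np.array(X)+t); return q[:2]/q[2]
def go(x,y,z):
    "tool shift from measured pose to a TCP target"
    p,R=pose(); print('shift',np.round(R.T@(np.array([x,y,z])-p),1))
E
python3 - <<'E'
from h import *
P=pose();print(P[0],env.state()['ee_rot'],env.state()['time_s'])
f=grab_frame('wrist');cv2.imwrite('pics/w1.png',f);np.savez('w1.npz',p=P[0],R=P[1])
C=cam('scene')
for uv in [(257,254),(332,231),(389,267),(310,300)]: print(np.round(ray(C,uv,52)))
for n in ['plate','tab_1']:print(n,[(np.round(d['point']).tolist(),round(d['p'],2)) for d in models.search_frame(n,'wrist')])
E
```

```text
time_s: 2.05
ee_pos: [436.9, 87.1, 225.3]
ee_rot: [180.0, 0.1, 165.5]
force: [1.6, -0.3, -0.0]
gripper_width: 0.3
gripper_force: 0.0
time_s: 3.3
ee_pos: [553.0, -98.4, 224.9]
ee_rot: [180.0, -0.0, 102.2]
force: [-0.1, 0.4, 0.2]
gripper_width: 0.1
gripper_force: 0.0
[552.98113899 -98.40439407 224.94414888] [ 1.79993159e+02 -3.64130712e-03  1.02169965e+02] 3.3
[470. -34.  52.]
[616. -24.  52.]
[ 647. -162.   52.]
[ 497. -181.   52.]
plate [([557.0, -85.0, 53.0], 0.68)]
tab_1 [([486.0, 1.0, 34.0], 0.86), ([607.0, 16.0, 39.0], 0.76), ([630.0, -181.0, 22.0], 0.51), ([513.0, -202.0, 30.0], 0.5)]
```

View pics/w1.png

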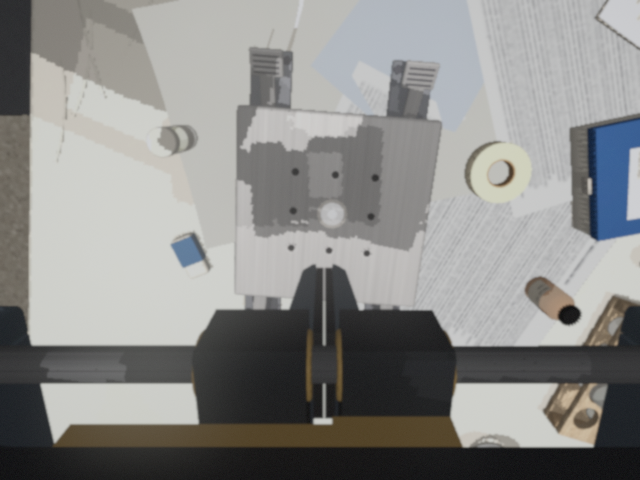

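The wrist view shows the plate corners at about (238,106), (441,121), (414,304) and (235,293). All four tabs stand up.

Run:
```python
from h import *
d=np.load('w1.npz');C=cam('wrist',(d['p'],d['R']))
W=np.array([ray(C,u,52) for u in [(238,106),(441,121),(414,304),(235,293)]])
S=np.array([ray(cam('scene'),u,52) for u in [(257,254),(332,231),(389,267),(310,300)]])
for A in (W,S):
    print(np.round(A),np.round(A.mean(0),1),[round(float(np.linalg.norm(A[i]-A[i-1]))) for i in range(4)])
    e=(A[1]-A[0]+A[2]-A[3]);g=A[0]-A[3]+A[1]-A[2]
    print(np.degrees(np.arctan2(e[1],e[0])),np.degrees(np.arctan2(-g[0],g[1])))
c=(W.mean(0)+S.mean(0))[:2]/2;a=np.radians(9);R=np.array([[np.cos(a),-np.sin(a)],[np.sin(a),np.cos(a)]])
for q in [(-60,60),(60,60),(60,-60),(-60,-60),(-60,118),(60,118),(60,-118),(-60,-118)]:print(q,np.round(c+R@q))
```

```text
[[ 471.  -28.   52.]
 [ 625.   -6.   52.]
 [ 647. -160.   52.]
 [ 492. -183.   52.]] [558.7 -94.6  52. ] [156, 156, 156, 157]
8.185456892535019 7.9273924749411515
[[ 470.  -34.   52.]
 [ 616.  -24.   52.]
 [ 647. -162.   52.]
 [ 497. -181.   52.]] [ 557.5 -100.2   52. ] [149, 147, 142, 151]
5.43381439695532 11.473254957225343
(-60, 60) [489. -48.]
(60, 60) [608. -29.]
(60, -60) [ 627. -147.]
(-60, -60) [ 508. -166.]
(-60, 118) [480.  10.]
(60, 118) [599.  29.]
(60, -118) [ 636. -205.]
(-60, -118) [ 517. -223.]
```

```bash
python3 -m crank '1 0 0 0 0 0 4.2;1 21 -18 40 0 0 0;1 21 -18 40 0 0 0;1 21 -18 40 0 0 0;1 0 0 30 0 0 0;1 0 0 5 0 0 0;1 0 0 3 0 0 0;1 0 0 2 0 0 0;1 0 0 0 0 0 0'
```

```text
time_s: 4.58
ee_pos: [491.1, -44.1, 65.6]
ee_rot: [179.9, 0.0, 98.3]
force: [-0.5, 0.3, -0.4]
gripper_width: 0.3
gripper_force: 0.0
```

```bash
python3 -m crank '1 0 0 1.5 0 0 0;1 0 0 1.5 0 0 0;1 0 0 0 0 0 0'; python3 -m crank '1 0 0 1 0 0 0;1 0 0 1 0 0 0;1 0 0 0 0 0 0'
```

```text
time_s: 4.95
ee_pos: [490.9, -44.0, 63.5]
ee_rot: [179.9, 0.0, 98.3]
force: [-3.8, 0.1, 10.8]
gripper_width: 0.2
gripper_force: 5.7
time_s: 5.32
ee_pos: [490.9, -44.0, 63.3]
ee_rot: [179.9, 0.0, 98.3]
force: [-6.8, 0.1, 24.5]
gripper_width: 0.4
gripper_force: 12.8
```

Corner 1 is firm (63.3 mm at 24 N). Next corner: +x, +y.

```bash
python3 -m crank '1 0 0 -18 0 0 0;1 0 40 0 0 0 0;1 0 40 0 0 0 0;1 0 40 0 0 0 0;1 0 0 12 0 0 0;1 0 0 3 0 0 0;1 0 0 1.5 0 0 0;1 0 0 0 0 0 0'; python3 -m crank '1 0 0 1 0 0 0;1 0 0 0 0 0 0'
```

```text
time_s: 6.32
ee_pos: [610.1, -26.3, 63.7]
ee_rot: [179.7, 0.0, 98.3]
force: [1.7, 1.0, 9.7]
gripper_width: 0.0
gripper_force: 4.8
time_s: 6.58
ee_pos: [610.1, -26.3, 63.6]
ee_rot: [179.7, 0.0, 98.3]
force: [-0.2, 0.7, 14.8]
gripper_width: 0.6
gripper_force: 7.2
```

Corner 2 is firm. Next is corner 3 (tool x −120).

```bash
python3 -m crank '1 0 0 -18 0 0 0;1 -40 0 0 0 0 0;1 -40 0 0 0 0 0;1 -40 0 0 0 0 0;1 0 0 12 0 0 0;1 0 0 3 0 0 0;1 0 0 2.5 0 0 0;1 0 0 0 0 0 0'; python3 -m crank '1 0 0 1 0 0 0;1 0 0 0 0 0 0'
```

```text
time_s: 7.58
ee_pos: [624.8, -146.2, 63.5]
ee_rot: [-179.9, 0.2, 98.4]
force: [-5.7, -5.3, 15.5]
gripper_width: 0.2
gripper_force: 7.9
time_s: 7.82
ee_pos: [624.8, -146.1, 63.5]
ee_rot: [-179.9, 0.2, 98.4]
force: [-7.3, -5.7, 20.4]
gripper_width: 0.4
gripper_force: 10.1
```

Corner 3 is firm too, so corner 4 should be the one that dips.

```bash
python3 -m crank '1 0 0 -18 0 0 0;1 0 -40 0 0 0 0;1 0 -40 0 0 0 0;1 0 -40 0 0 0 0;1 0 0 12 0 0 0;1 0 0 3 0 0 0;1 0 0 2 0 0 0;1 0 0 0 0 0 0'; python3 -m crank '1 0 0 1.5 0 0 0;1 0 0 1 0 0 0;1 0 0 0 0 0 0'
```

```text
time_s: 8.82
ee_pos: [508.0, -162.1, 60.8]
ee_rot: [-180.0, -0.0, 98.3]
force: [-3.5, 1.7, 4.1]
gripper_width: 0.1
gripper_force: 2.0
time_s: 9.2
ee_pos: [508.0, -162.3, 60.2]
ee_rot: [180.0, -0.0, 98.3]
force: [-6.1, 2.2, 14.5]
gripper_width: 0.3
gripper_force: 8.0
```

Corner 4 dips by 3.3 mm. Now its tab.

```bash
python3 -m crank '1 0 0 -27 0 0 0;1 -30 0 0 0 0 0;1 -30 0 0 0 0 0;1 0 0 12 0 0 0;1 0 0 12 0 0 0;1 0 0 6 0 0 0;1 0 0 6 0 0 0;1 0 0 0 0 0 0'
python3 - <<'E'
from h import *
P=pose();f=grab_frame('wrist');cv2.imwrite('pics/w2.png',f)
E
```

```text
time_s: 10.2
ee_pos: [516.4, -221.4, 49.1]
ee_rot: [-180.0, -0.0, 98.3]
force: [0.5, 0.1, -1.0]
gripper_width: 0.3
gripper_force: 0.0
```

View pics/w2.png

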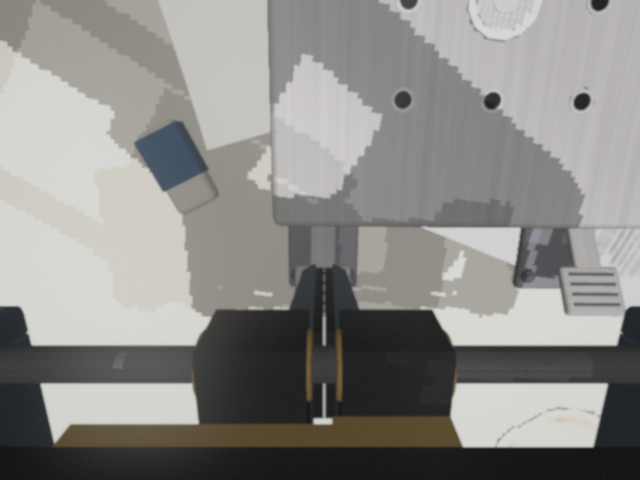

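The finger is in line with tab 4, and tab 3 still stands up at (592,290). I'll keep pressing down.

```bash
python3 -m crank '1 0 0 4 0 0 0;1 0 0 4 0 0 0;1 0 0 0 0 0 0'; python3 -m crank '1 0 0 4 0 0 0;1 0 0 4 0 0 0;1 0 0 0 0 0 0'
```

```text
time_s: 10.62
ee_pos: [516.6, -221.9, 41.2]
ee_rot: [180.0, -0.0, 98.3]
force: [1.3, -0.6, 0.8]
gripper_width: 0.8
gripper_force: 0.3
time_s: 11.0
ee_pos: [516.2, -221.7, 32.9]
ee_rot: [-180.0, -0.1, 98.3]
force: [-0.8, 0.4, 0.0]
gripper_width: 0.6
gripper_force: 0.1
```

Run:
```python
from h import *
o=[]
for c,u in (('scene',(325,310)),('side',(325,320))):
    f=grab_frame(c);x,y=u;o.append(cv2.resize(f[y-70:y+50,x-65:x+65],None,fx=3,fy=3,interpolation=cv2.INTER_CUBIC))
cv2.imwrite('pics/c3.png',np.hstack(o))
```

```text
(no output)
```

View pics/c3.png

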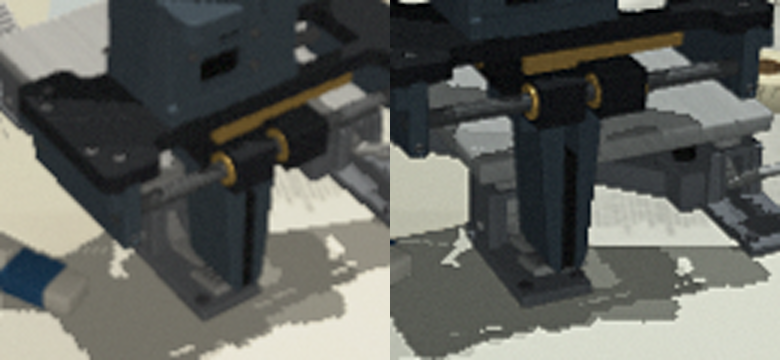

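The fingertip is over the shelf and the tab is folding beneath it. I'll go on to the stop.

```bash
python3 -m crank '1 0 0 4 0 0 0;1 0 0 3 0 0 0;1 0 0 2 0 0 0;1 0 0 0 0 0 0'; python3 -m crank '1 0 0 2 0 0 0;1 0 0 1 0 0 0;1 0 0 0 0 0 0'
```

```text
time_s: 11.6
ee_pos: [516.2, -221.9, 24.2]
ee_rot: [-180.0, -0.0, 98.3]
force: [-1.1, 0.3, 1.3]
gripper_width: 0.5
gripper_force: 0.8
time_s: 11.98
ee_pos: [516.2, -221.9, 22.2]
ee_rot: [-180.0, -0.0, 98.3]
force: [-3.3, 1.0, 9.5]
gripper_width: 0.4
gripper_force: 4.9
```

The stop is at 11 mm, the tab's flat height. One firmer push, then retreat and look.

```bash
python3 -m crank '1 0 0 1 0 0 0;1 0 0 0 0 0 0'; python3 -m crank '1 0 0 -10 0 0 0;1 0 0 -30 0 0 0;1 0 0 -60 0 0 0;1 -50 0 0 0 0 0;1 0 0 0 0 0 0'
python3 - <<'E'
from h import *
P=pose();f=grab_frame('wrist')
g=[cv2.resize(grab_frame(c)[y-70:y+50,x-65:x+65],None,fx=3,fy=3,interpolation=cv2.INTER_CUBIC) for c,(x,y) in (('scene',(325,310)),('side',(325,320)))]
cv2.imwrite('pics/c4.png',np.hstack(g))
E
```

```text
time_s: 12.22
ee_pos: [516.2, -221.8, 22.1]
ee_rot: [180.0, -0.0, 98.3]
force: [-4.3, 0.2, 15.0]
gripper_width: 0.9
gripper_force: 7.8
time_s: 12.85
ee_pos: [524.9, -274.0, 121.1]
ee_rot: [179.8, 0.1, 98.2]
force: [0.3, 0.5, -0.5]
gripper_width: 0.5
gripper_force: 0.0
```

View pics/c4.png

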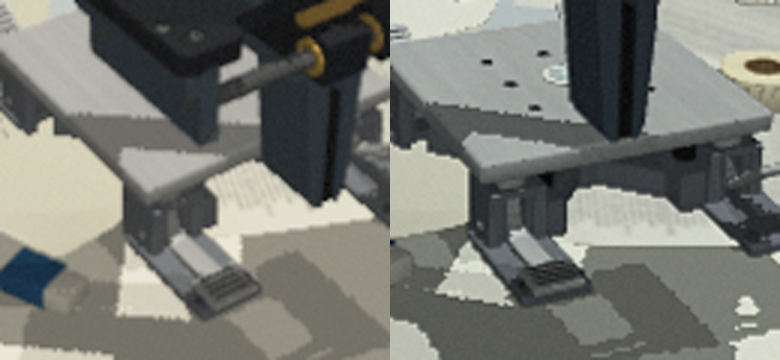

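Tab 4 lies flat on its shelf at crop position (230,288). Now I'll re-press corner 4.

```bash
python3 -m crank '1 56 0 0 0 0 0;1 56 0 0 0 0 0;1 0 0 35 0 0 0;1 0 0 15 0 0 0;1 0 0 4 0 0 0;1 0 0 3 0 0 0;1 0 0 1.5 0 0 0;1 0 0 0 0 0 0'; python3 -m crank '1 0 0 0.5 0 0 0;1 0 0 0 0 0 0;1 0 0 0 0 0 0'
```

```text
time_s: 14.0
ee_pos: [507.9, -161.1, 63.7]
ee_rot: [179.9, 0.0, 98.3]
force: [-2.2, 1.7, 7.6]
gripper_width: 0.2
gripper_force: 4.0
time_s: 14.38
ee_pos: [507.9, -161.1, 63.6]
ee_rot: [179.9, 0.0, 98.3]
force: [-3.2, 2.1, 9.9]
gripper_width: 0.2
gripper_force: 5.4
```

Firm at 63.6 mm with 10 N. I'll retreat, check and hand in.

```bash
python3 -m crank '1 0 0 -10 0 0 0;1 0 0 -50 0 0 0;1 0 0 -60 0 0 0;1 0 0 -40 0 0 0;1 0 0 0 0 0 0;1 0 0 0 0 0 0'
python3 - <<'E'
from h import *
cv2.imwrite('pics/w5.png',grab_frame('wrist'))
print(env.job_done())
E
```

```text
time_s: 15.12
ee_pos: [507.0, -160.7, 221.1]
ee_rot: [-180.0, -0.0, 98.3]
force: [0.1, 0.1, -1.3]
gripper_width: 0.4
gripper_force: 0.0
the job is handed in; nothing more can be done
None
```

Corner 4 (−x, −y, taking the base's +x as pointing away from the robot) was the low one: it dipped 3.3 mm while the other three held firm. Its shim tab is now pressed flat, and the corner stood firm at about 10 N when pressed again. The job is handed in at about 15 s, with no verdict returned. I did not look at the last picture, so the other three tabs and the bystanders were not checked at the very end.

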